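Slide the specimen home and trigger the microscope

ROBOT

A 6-joint arm with a two-finger parallel gripper is mounted at the origin on a cart in front of the work surface, level with it; the furniture and walls round the work are solid. World frame = base frame: x ahead of the robot, y to its left, z up, the work surface at z = 0. Lengths are in mm, angles in rad, forces in N, time in s.
With the tool pointing down it reaches from about 400 to 925 mm from the base axis. Payload 12.5 kg.
Tool frame: the origin (TCP) lies midway between the tips of the shut fingers; the grasp point (between the pads) lies 19 mm behind it; z points along the fingers, y is the line along which they close (so a half turn about z gives the same grasp; the last joint's range is limited). The gripper opens to 95 mm and grips with 3 to 60 N. Pads are 20 mm wide; open, the fingers measure 119 mm over their backs; the gripper's body (75 mm by 180 mm) begins 59 mm behind the grasp point.
Start: joints at [-1.414, 0.491, 1.559, -0, 1.092, -0.106], TCP at [162.388, -603.553, 214.661] pointing down, gripper open.
Joint ranges: [-3.1, 3.1], [-0.84, 2.19], [0.05, 2.79], [-1.13, 4.28], [0.06, 2.93], [-2.69, 2.69]. Speed limits (rad/s): [2.22, 2.22, 2.79, 3.14, 3.14, 3.14].

INTERFACE

Orientations are given as [roll, pitch, yaw] about the fixed x, y, z axes, in that order (R = Rz(yaw) Ry(pitch) Rx(roll)).
In Python, from cell import env gives the robot as it stands.
- The arm moves only by the tool arm_command, never from a script. Its argument "targets" is a list of rows, each a list of 5 numbers: the shift along the tool's x, y, z in mm, then the turn about the tool's z in degrees, then the opening, from 0 (shut) to 1 (fully open). In form: [[tx, ty, tz, roll, fingers], ...]. A call has 1 to 5 rows; each row is the pose to reach, as a shift and turn from the pose commanded when the call began, along the tool's axes at that moment; what a row does not reach only later rows make up. A row lasts 1/10 s, in which the tool goes at most 50 mm and 8.59 degrees, less where a joint would pass 70% of its speed; a pose out of reach is approached as far as the arm can. A call with a gripper value outside its range is refused whole. The fingers move at their own pace and stop on an object; the grip force is fixed at half the most. Time passes only in rows, so rows that repeat a pose let the fingers close. It gives the time, the measured TCP pose, the force, the opening and the grip force at its end, in the units of the state.
- env.state(): the state, without advancing time (a new reading comes with each control period).
- env.read_camera(name): name is "scene" or "top" or "wrist"; returns a dict with "frame" (384x512x3 uint8, red, green, blue), "vertical_fov" (degrees; the focal length in pixels is half the picture's height over the tangent of half this angle, whatever the lens; pixels are square), "cx", "cy" (the principal point, pixels), "world_from_camera" (4x4, takes a point from camera to world coordinates); the wrist camera has in their place "hand_eye" (4x4, takes a point from camera to tool coordinates, whose origin is the TCP and whose axes are the flange's). Camera axes: x right, y down, z forward; pixel columns grow to the right and rows downward; lengths in mm; the calibration is good to about 2 mm. The wrist camera is an equidistant fisheye: a pixel r from the principal point sees the ray r / f radians off the axis. A picture is of the moment at which its call begins: read the wrist's pose just before it. There is no depth.
- env.job_done(): hands the job in; it is judged then, once.
The state is a dict: "t": time; "joints": joint angles; "qvel": joint speeds; "tau": joint torques, N m; "eef_pos": TCP position; "tcp_rot": TCP orientation; "ft_force": force on the tool from outside, world axes, zero at the start; "moment": the same for the moment, N m; "opening": opening from 0.0 (shut) to 1.0 (fully open); "grip_force": force on a finger pad.
Only numpy, scipy, OpenCV 4.12 (cv2) and the standard library are available. Lean on these libraries where they do the work, as an engineer would, in place of code of your own. Each camera call takes 0.05 s, during which the arm holds its last target. There are 200 camera calls.

TASK

The microscope is to photograph the specimen that is clamped in its slide. With the fingertips gently push the slide by its upright tab until it is fully home against its stop under the microscope, and then press down the ribbed pad of the hand switch on the left of the microscope to trigger the picture, let it come up again and withdraw. Do not touch the second hand switch, on the right in front of the hardness tester, leave the two loose specimens and the black case where they are, and pick nothing up.

Things in the scene. Friction and masses are not known exactly. Their poses are not given: they have to be found in the camera images.
- microscope: video microscope fixed to the worktop: grey base 190 x 120 mm, 18 mm high, steel column at its rear, black camera tube (51 mm across at its clamp ring) upright from 85 to 236 mm high over the origin; its cable loop reaches 290 mm. Origin: on the worktop under the tube. x axis level, away from the robot, the way the slide is pushed home; z up. Yaw within 10 degrees either way
- specimen_slide (a joint): the aluminium slide (carriage) with the specimen in its round nest: metres that it is still drawn out from home, 0 = fully home against its stop, at most 0.075; it starts 0.035 to 0.065 out. Pushing its tab along the microscope's +x takes about 2 to 3 N and brings it home; at the stop it is rigid. It stays where it is left
- slide_tab (a point): centre of the front face of the slide's upright finger tab, which moves with the slide. The tab is a plate 44 mm wide (along the microscope's y), 6 mm thick, its upper edge 58 mm and lower edge 20 mm above the worktop; this point is 45 mm above the worktop. The face looks along the microscope's -x, and the worktop in front of it is bare
- scope_switch: the microscope's hand switch, loose on the worktop on the left (+y) of the microscope: a low black box 65 x 94 mm, 30 mm high, whose whole top is a ribbed pad hinged at its far (+x) long edge. Origin: under its middle, on the worktop; x axis level, from the pad's free edge (at x = -40 mm) to its hinge (at x = +21 mm)
- scope_switch_pad (a joint): angle of that pad in rad: 0 = up at rest, 0.087 = fully down. Spring return; pressed at its spot it needs about 4 to 6 N and goes down 4 mm, then it is rigid
- scope_switch_spot (a point): the spot to press: on top of that pad, in the middle of its 92 mm length and 15 mm in from its free edge, 30 mm above the worktop with the pad up
- tester_switch: the second, identical hand switch, loose on the worktop on the right, in front of the hardness tester; it must not be touched. Origin under its middle, on the worktop
- specimen_a: loose mounted specimen, black disc of diameter 30 mm, 17 mm high, between microscope and hand switch; to be left alone. Origin under its middle
- specimen_b: loose mounted specimen, black disc of diameter 30 mm, 19 mm high, between microscope and hand switch, farther from the robot; to be left alone. Origin under its middle
- black_case: loose shut black case, 83 x 120 mm, 27 mm high, on the right of the microscope; smooth lid, not a switch; to be left alone. Origin under its middle
There are look-alikes about, which are no part of the job. Leave any yellow look-alike of the scope_switch alone.

How it is judged:
By the outcome, as a careful person would: the job done as asked, in the order asked, and still so for the second after the job is handed in, with the robot touching nothing.
It also fails if it takes over 42 s, if anything falls off the work surface, if the arm or the gripper's body presses on something with over 40 N, if the wrist force passes 120 N, or if a joint passes its speed limit or range.

## Working session

There is one attempt and no reset: what is moved stays moved. The work goes in short steps, Python scripts to look and compute and a tool call to move; the robot and the scene stay as the last step left them, time stands still between calls to the robot, and variables do not carry over. Pictures are saved under pics/ and viewed, at most 10 in all, crops included, and the job is handed in when it is done.

Besides the shell and the picture viewer there is one more tool, called after "Request:" by a JSON object that holds its "name" and its "arguments", one argument or row to a line. arm_command: Moves the arm, as the interface text tells. Its arguments: {"type":"object","properties":{"targets":{"type":"array","items":{"type":"array","items":{"type":"number"}}}},"required":["targets"]}

```bash
mkdir -p pics
cat > h.py <<'E'
import numpy as np, cv2
from cell import env
def snap(n):
    c=env.read_camera(n); np.savez(f'pics/{n}.npz',**c); cv2.imwrite(f'pics/{n}.png',c['frame'][:,:,::-1]); return c
def px2w(n,u,v,z):
    c=np.load(f'pics/{n}.npz'); f=192/np.tan(np.radians(c['vertical_fov'])/2)
    T=c['world_from_camera']; d=T[:3,:3]@np.array([(u-c['cx'])/f,(v-c['cy'])/f,1]); o=T[:3,3]
    return o+d*(z-o[2])/d[2]
def w2px(n,p):
    c=np.load(f'pics/{n}.npz'); f=192/np.tan(np.radians(c['vertical_fov'])/2)
    q=np.linalg.inv(c['world_from_camera'])@np.r_[p,1]; return q[:2]/q[2]*f+[c['cx'],c['cy']]
E
python3 - <<'E'
from h import *
for n in('top','scene'):
    c=snap(n); print(n,c['vertical_fov'],c['cx'],c['cy'],c['world_from_camera'].round(2).tolist())
a=cv2.imread('pics/top.png');b=cv2.imread('pics/scene.png')
cv2.imwrite('pics/a1.png',cv2.resize(a,(800,600),interpolation=2));cv2.imwrite('pics/a2.png',cv2.resize(b,(800,600),interpolation=2))
print(env.state())
E
```

```text
top 45.592365879268755 255.24278712018415 186.39966859713445 [[-0.0, -1.0, 0.08, 455.76], [-1.0, 0.0, -0.01, -49.82], [0.0, -0.08, -1.0, 1326.26], [0.0, 0.0, 0.0, 1.0]]
scene 44.23825781022022 258.08407085315014 193.0083251512359 [[-0.65, -0.5, 0.57, -176.72], [-0.76, 0.45, -0.47, 548.17], [-0.02, -0.74, -0.67, 918.88], [0.0, 0.0, 0.0, 1.0]]
{'t': 0.1, 'joints': array([-1.41363216e+00,  4.91472438e-01,  1.55936958e+00, -6.06865264e-06,
        1.09167511e+00, -1.05671235e-01]), 'qvel': array([ 9.33485899e-05, -1.99019793e-03, -1.84119867e-03, -9.20683351e-04,
        1.22573863e-03,  1.37784223e-03]), 'tau': array([ 4.20604774e-03, -6.13623905e+01, -2.58606237e+01,  6.94148568e-02,
        4.69904998e-02, -4.00159718e-05]), 'eef_pos': array([ 162.3334272 , -603.34385807,  214.14337417]), 'tcp_rot': array([-3.14067277e+00, -9.21558064e-05,  2.62838162e-01]), 'ft_force': array([-0.71149643, -0.71536627, -0.75702608]), 'moment': array([ 0.03925021, -0.0305594 , -0.03644065]), 'grip_force': 0.0, 'opening': 0.9991071978286022}
```

View pics/a1.png

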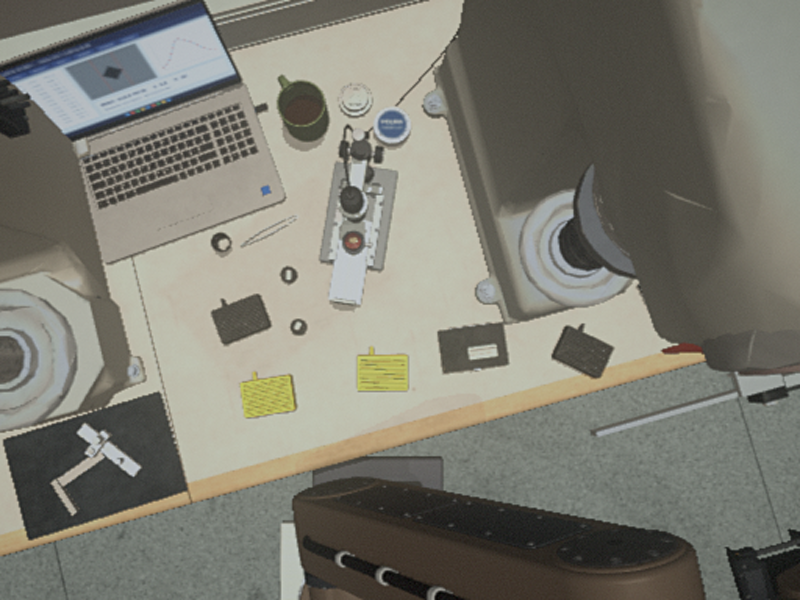

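View pics/a2.png

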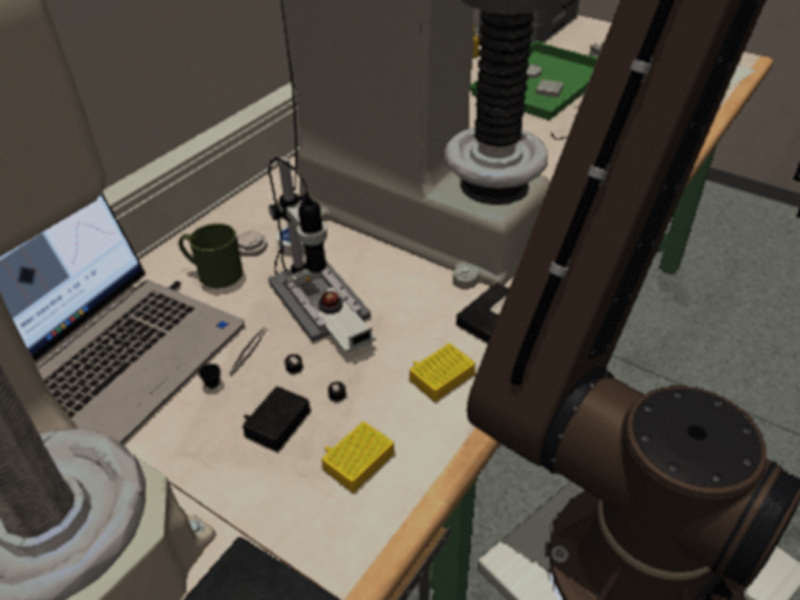

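In the top view (800x600), the candidates are:
- Black ribbed box at (241,318), left of the microscope. It fits scope_switch.
- Yellow boxes at (268,395) and (383,372), which are the look-alikes.
- Black smooth case with a label at (473,347).
- Black ribbed box at (583,350), at the tester. This is tester_switch.

I'll confirm with one enlarged crop that also takes in the slide.

Run:
```python
from h import *
a=cv2.imread('pics/top.png')[90:225,120:300]
cv2.imwrite('pics/a3.png',cv2.resize(a,None,fx=4.4,fy=4.4,interpolation=cv2.INTER_CUBIC))
```

```text
(no output)
```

View pics/a3.png

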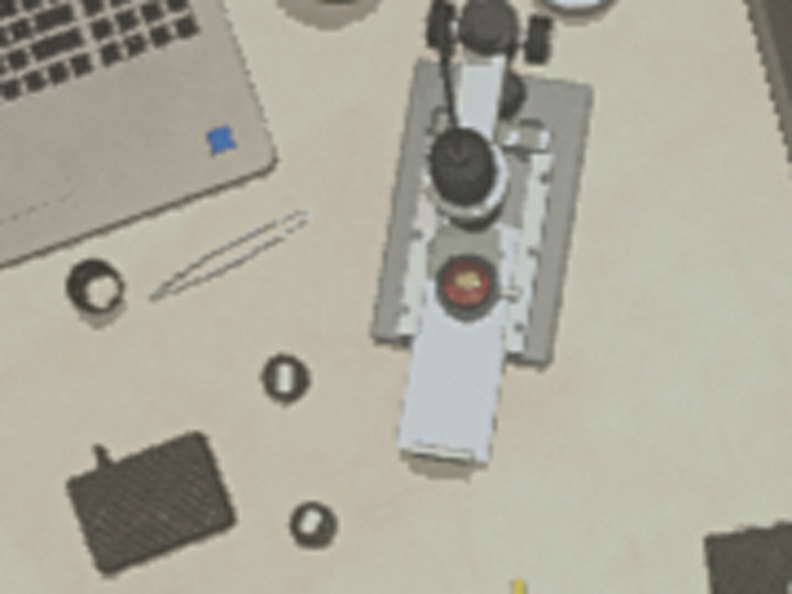

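The crop shows the black ribbed switch with corners (67,484), (203,433), (236,522) and (107,575). Its cable is on the far edge, so the free edge faces the robot, as described. The slide tab's top edge runs from about (400,450) to (488,463).

Run:
```python
from h import *
g=lambda x,y,z:px2w('top',120+(x+.5)/4.4-.5,90+(y+.5)/4.4-.5,z)
B=[g(*p,18) for p in[(417,60),(592,88),(548,367),(374,340)]]
S=[g(*p,30) for p in[(67,484),(203,433),(236,522),(107,575)]]
T=[g(*p,58) for p in[(400,452),(488,465)]]
for n,L in zip('BST',(B,S,T)):
  L=np.array(L);print(n,L.round(1).tolist(),np.linalg.norm(np.diff(L,axis=0),axis=1).round(1))
ang=lambda d:np.degrees(np.arctan2(d[1],d[0]))
print('base yaw',ang(B[0]-B[3]),ang(B[1]-B[2]),ang(B[0]-B[1])-90)
ys=[ang(S[0]-S[3]),ang(S[1]-S[2]),ang(S[0]-S[1])-90,ang(S[3]-S[2])-90];print('sw yaw',ys)
c=np.mean(S,0); y=np.radians(np.mean(ys)); print('sw c',c,'spot?',((S[2]+S[3])/2)[:2]+15*np.array([np.cos(y),np.sin(y)]))
print('tab',np.mean(T,0))
print('specA',g(313,526,17),'specB',g(286,379,19), 'ring/nest',g(467,284,40))
for p in [(268,395),(383,372),(473,347)]: print(px2w('top',p[0]*.64,p[1]*.64,30))
```

```text
B [[810.8, 61.8, 18.0], [791.7, -54.2, 18.0], [605.7, -24.8, 18.0], [623.9, 89.2, 18.0]] [117.6 188.2 115.4]
S [[529.4, 285.2, 30.0], [562.1, 198.0, 30.0], [504.5, 176.1, 30.0], [470.8, 258.5, 30.0]] [93.1 61.6 89. ]
T [[547.4, 68.1, 58.0], [538.9, 12.5, 58.0]] [56.3]
base yaw -8.342489317208262 -8.996939425048007 -9.387555691597129
sw yaw [np.float64(24.537761922399266), np.float64(20.89424618867836), np.float64(20.56947380931969), np.float64(22.27375736149837)]
sw c [516.70103108 229.44073176  30.        ] spot? [501.55385441 222.89173882]
tab [543.15314179  40.27711561  58.        ]
specA [502.24677503 128.24420833  17.        ] specB [598.24501892 146.40865125  19.        ] ring/nest [657.30531691  27.02360823  40.        ]
[379.38867564 179.45943288  30.        ]
[419.74489923 -27.44288479  30.        ]
[ 464.15613337 -190.53337683   30.        ]
```

```bash
cat >> h.py <<'E'
def to(x,y,z,yaw):
    s=env.state(); p=s['eef_pos']; a=s['tcp_rot'][2]; c,n=np.cos(a),np.sin(a)
    d=np.array([x,y,z])-p
    print('from',p.round(1),np.degrees(a).round(2),'F',s['ft_force'].round(1),'t',s['t'],'move',np.round([c*d[0]+n*d[1], n*d[0]-c*d[1], -d[2], np.degrees(a)-yaw],1))
E
python3 - <<'E'
from h import *
g=lambda x,y,z:px2w('top',120+(x+.5)/4.4-.5,90+(y+.5)/4.4-.5,z)
print('tube',g(463,165,236))
to(490,48,200,-9)
E
```

```text
tube [692.71382371  17.63927187 236.        ]
from [ 162.3 -603.3  214.1] 15.06 F [-0.7 -0.7 -0.8] t 0.1 move [ 485.6 -543.8   14.1   24.1]
```

Request:
{"name": "arm_command", "arguments": {
  "targets": [
    [480, -540, 14, 24, 0],
    [480, -540, 14, 24, 0],
    [480, -540, 14, 24, 0],
    [480, -540, 14, 24, 0],
    [480, -540, 14, 24, 0]
  ]
}}

```text
t: 0.6
eef_pos: [274.6, -378.1, 209.6]
tcp_rot: [-3.141, 0.0, -0.157]
ft_force: [0.2, -0.7, 0.7]
opening: 0.637
grip_force: 0.0
```

```bash
python3 -c "
from h import *
to(485,48,200,-9)"
```

```text
from [ 274.6 -378.1  209.6] -8.98 F [ 0.2 -0.7  0.7] t 0.6 move [ 141.3 -453.7    9.6    0. ]
```

Request:
{"name": "arm_command", "arguments": {
  "targets": [
    [141, -453, 10, 0, 0],
    [141, -453, 10, 0, 0],
    [141, -453, 10, 0, 0],
    [141, -453, 10, 0, 0],
    [141, -453, 10, 0, 0]
  ]
}}

```text
t: 1.1
eef_pos: [385.1, -153.9, 204.5]
tcp_rot: [3.141, -0.0, -0.156]
ft_force: [1.0, -1.1, 0.7]
opening: 0.215
grip_force: 0.0
```

```bash
python3 -c "
from h import *
to(485,48,200,-9)"
```

```text
from [ 385.1 -153.9  204.5] -8.96 F [ 1.  -1.1  0.7] t 1.1 move [  67.2 -215.     4.5    0. ]
```

Request:
{"name": "arm_command", "arguments": {
  "targets": [
    [67, -215, 5, 0, 0],
    [67, -215, 5, 0, 0],
    [67, -215, 5, 0, 0],
    [67, -215, 5, 0, 0],
    [67, -215, 5, 0, 0]
  ]
}}

```text
t: 1.6
eef_pos: [485.2, 49.3, 199.2]
tcp_rot: [-3.141, 0.0, -0.154]
ft_force: [-0.2, -1.0, -0.5]
opening: 0.0
grip_force: 0.0
```

Run:
```python
from h import *
to(485,48,200,-9)
s=env.state(); c=snap('wrist'); print(c['hand_eye'].round(3).tolist(),c['vertical_fov'],c['cx'],c['cy'])
np.savez('pics/w1s.npz',p=s['eef_pos'],r=s['tcp_rot'])
cv2.imwrite('pics/a4.png',cv2.resize(c['frame'][:,:,::-1],(800,600),interpolation=2))
```

```text
from [485.2  49.3 199.2] -8.81 F [-0.2 -1.  -0.5] t 1.6 move [ 0.   1.3 -0.8  0.2]
[[0.0, -0.97, -0.244, 68.25], [1.0, 0.0, -0.0, -1.554], [0.0, -0.244, 0.97, -169.811], [0.0, 0.0, 0.0, 1.0]] 65.70646984690485 256.3563791080632 193.40564446613502
```

View pics/a4.png

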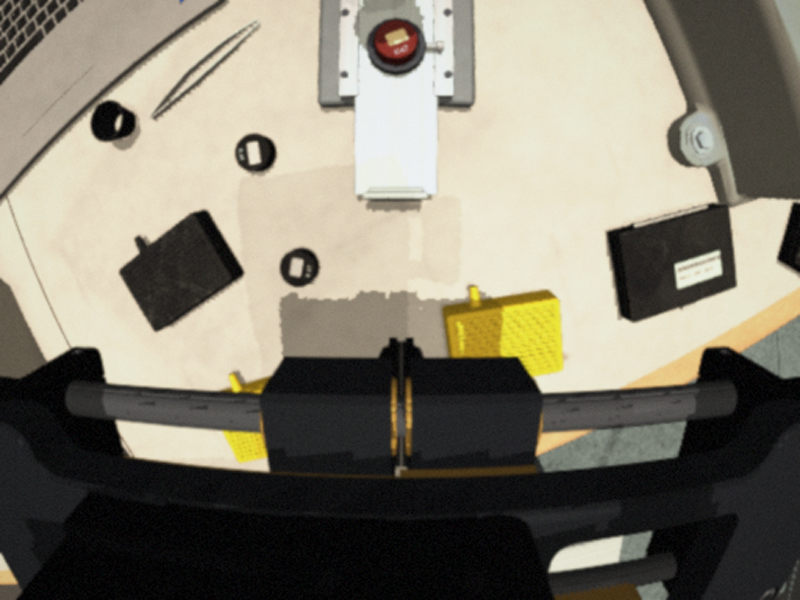

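The wrist view shows the tab's upper edge from (366,192) to (428,194), directly ahead of the shut fingers. The black switch's top corners are at (120,270), (203,210), (242,272) and (155,330). Next I'll triangulate as a cross-check.

```bash
cat >> h.py <<'E'
from scipy.spatial.transform import Rotation as Ro
def wpx(u,v,z,p,r):
    c=np.load('pics/wrist.npz'); f=192/np.tan(np.radians(c['vertical_fov'])/2)
    a=np.array([u-c['cx'],v-c['cy']]); R=np.hypot(*a); th=R/f
    d=np.r_[a/R*np.sin(th),np.cos(th)]; H=c['hand_eye']; M=Ro.from_euler('xyz',r).as_matrix()
    o=M@H[:3,3]+p; d=M@H[:3,:3]@d; return o+d*(z-o[2])/d[2]
E
python3 - <<'E'
from h import *
s=np.load('pics/w1s.npz'); g=lambda x,y,z:wpx(x*.64,y*.64,z,s['p'],s['r'])
T=[g(366,193,58),g(428,195,58)];print('tab',T,np.mean(T,0),np.linalg.norm(T[0]-T[1]))
S=np.array([g(*p,30) for p in[(120,270),(203,210),(242,272),(155,330)]]);d=(S[0]+S[1]-S[2]-S[3])[:2];d/=np.linalg.norm(d)
print(S.round(1),S.mean(0),np.linalg.norm(np.diff(S,axis=0),axis=1),np.degrees(np.arctan2(d[1],d[0])),'spot',((S[2]+S[3])/2)[:2]+15*d)
print('base front corners',g(320,104,18),g(474,104,18),'A',g(299,266,17))
to(495,47,38,-9)
E
```

```text
tab [array([553.03257501,  63.74838825,  58.        ]), array([545.35497572,  23.24416607,  58.        ])] [549.19377537  43.49627716  58.        ] 41.225447781507114
[[532.6 283.5  30. ]
 [564.4 193.   30. ]
 [511.  170.8  30. ]
 [476.4 262.9  30. ]] [521.10290452 227.5540715   30.        ] [95.94954532 57.82505599 98.36276524] 21.404845467300824 spot [507.68612906 222.29478574]
base front corners [626.86288194  90.43752287  18.        ] [608.88160917 -23.9352792   18.        ] A [506.26931858 127.95581708  17.        ]
from [486.   50.6 199.1] -8.79 F [-0.9  1.3 -1.3] t 1.65 move [  9.4   2.2 161.1   0.2]
```

Request:
{"name": "arm_command", "arguments": {
  "targets": [
    [0, -1, 160, 0, 0],
    [0, -1, 160, 0, 0],
    [0, -1, 160, 0, 0],
    [0, -1, 160, 0, 0],
    [0, -1, 160, 0, 0]
  ]
}}

```text
t: 2.15
eef_pos: [483.9, 47.1, 38.7]
tcp_rot: [3.141, 0.003, -0.156]
ft_force: [0.3, -0.4, 0.4]
opening: 0.005
grip_force: 0.0
```

Request:
{"name": "arm_command", "arguments": {
  "targets": [
    [8, 0, 0, 0, 0],
    [16, 0, 0, 0, 0],
    [24, 0, 0, 0, 0],
    [30, 0, 0, 0, 0],
    [34, 0, 0, 0, 0]
  ]
}}

```text
t: 2.65
eef_pos: [519.0, 41.7, 40.1]
tcp_rot: [-3.142, -0.001, -0.156]
ft_force: [0.2, -0.7, 1.2]
opening: 0.003
grip_force: 0.0
```

Request:
{"name": "arm_command", "arguments": {
  "targets": [
    [4, -4, 1, 0, 0],
    [8, -4, 1, 0, 0],
    [12, -4, 1, 0, 0],
    [16, -4, 1, 0, 0],
    [20, -4, 1, 0, 0]
  ]
}}

```text
t: 3.15
eef_pos: [538.3, 42.7, 38.4]
tcp_rot: [3.141, 0.001, -0.156]
ft_force: [-2.1, 1.5, 0.6]
opening: 0.002
grip_force: 1.1
```

Request:
{"name": "arm_command", "arguments": {
  "targets": [
    [4, 0, 0, 0, 0],
    [8, 0, 0, 0, 0],
    [12, 0, 0, 0, 0],
    [16, 0, 0, 0, 0],
    [20, 0, 0, 0, 0]
  ]
}}

```text
t: 3.65
eef_pos: [558.4, 39.6, 38.4]
tcp_rot: [3.142, 0.0, -0.156]
ft_force: [-1.2, 2.5, -0.6]
opening: 0.008
grip_force: 1.1
```

Request:
{"name": "arm_command", "arguments": {
  "targets": [
    [2, 0, 0, 0, 0],
    [4, 0, 0, 0, 0],
    [6, 0, 0, 0, 0],
    [8, 0, 0, 0, 0],
    [10, 0, 0, 0, 0]
  ]
}}

```text
t: 4.15
eef_pos: [568.1, 38.0, 38.5]
tcp_rot: [3.141, 0.0, -0.156]
ft_force: [-1.6, 0.9, -1.0]
opening: 0.0
grip_force: 1.1
```

Request:
{"name": "arm_command", "arguments": {
  "targets": [
    [1, 0, 0, 0, 0],
    [2, 0, 0, 0, 0],
    [3, 0, 0, 0, 0],
    [4, 0, 0, 0, 0],
    [5, 0, 0, 0, 0]
  ]
}}

```text
t: 4.65
eef_pos: [573.1, 37.2, 38.5]
tcp_rot: [3.141, -0.0, -0.156]
ft_force: [-2.2, 0.6, -1.4]
opening: 0.006
grip_force: 1.0
```

Request:
{"name": "arm_command", "arguments": {
  "targets": [
    [1, 0, 0, 0, 0],
    [2, 0, 0, 0, 0],
    [3, 0, 0, 0, 0],
    [4, 0, 0, 0, 0],
    [5, 0, 0, 0, 0]
  ]
}}

```text
t: 5.15
eef_pos: [576.9, 36.6, 38.4]
tcp_rot: [3.141, 0.003, -0.156]
ft_force: [-9.6, 2.0, 5.0]
opening: 0.006
grip_force: 5.2
```

Request:
{"name": "arm_command", "arguments": {
  "targets": [
    [0.5, 0, 0, 0, 0],
    [1, 0, 0, 0, 0],
    [1, 0, 0, 0, 0],
    [1, 0, 0, 0, 0],
    [1, 0, 0, 0, 0]
  ]
}}

```text
t: 5.65
eef_pos: [576.8, 36.6, 38.5]
tcp_rot: [3.141, 0.005, -0.156]
ft_force: [-11.7, 2.3, 5.9]
opening: 0.006
grip_force: 5.9
```

Run:
```python
from h import *
to(540,43,38,-9)
c=snap('top')
a=c['frame'][90:225,120:300,::-1]
cv2.imwrite('pics/a5.png',cv2.resize(a,None,fx=4.4,fy=4.4,interpolation=cv2.INTER_CUBIC))
```

```text
from [576.8  36.6  38.5] -8.93 F [-11.7   2.3   5.9] t 5.65 move [-37.4  -0.6   0.5   0.1]
```

View pics/a5.png

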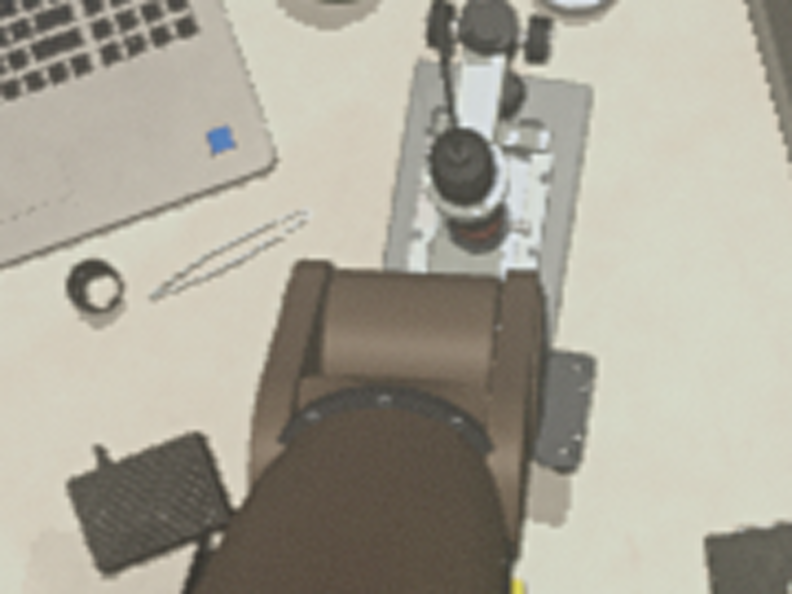

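The specimen at (480,235) is now under the tube. The slide held still at 11.7 N, well above its 2–3 N friction, so it is against the stop. Now I'll back off, rise and go to the switch.

Request:
{"name": "arm_command", "arguments": {
  "targets": [
    [-5, 0, 0, 0, 0],
    [-25, 0, 0, 0, 0],
    [-55, 0, 0, 0, 0],
    [-55, 0, -40, 0, 0],
    [-55, 0, -80, 0, 0]
  ]
}}

```text
t: 6.2
eef_pos: [524.1, 44.9, 119.2]
tcp_rot: [3.141, 0.001, -0.156]
ft_force: [0.0, 0.2, 0.1]
opening: 0.005
grip_force: 0.0
```

```bash
python3 -c "
from h import *
to(504,222.5,110,21.5)"
```

```text
from [524.1  44.9 119.2] -8.94 F [0.  0.2 0.1] t 6.2 move [ -47.5 -172.3    9.2  -30.4]
```

Request:
{"name": "arm_command", "arguments": {
  "targets": [
    [-47, -172, 0, -30, 0],
    [-47, -172, 0, -30, 0],
    [-47, -172, 0, -30, 0],
    [-47, -172, 0, -30, 0],
    [-47, -172, 0, -30, 0]
  ]
}}

```text
t: 6.7
eef_pos: [504.9, 225.3, 118.9]
tcp_rot: [3.142, -0.002, 0.374]
ft_force: [0.1, -0.1, 0.1]
opening: 0.006
grip_force: 0.0
```

Run:
```python
from h import *
to(504,222.5,40,21.5)
s=env.state(); c=snap('wrist'); np.savez('pics/w2s.npz',p=s['eef_pos'],r=s['tcp_rot'])
cv2.imwrite('pics/a6.png',cv2.resize(c['frame'][:,:,::-1],(800,600),interpolation=2))
```

```text
from [504.9 225.3 118.9] 21.4 F [ 0.1 -0.1  0.1] t 6.7 move [-1.8  2.3 78.9 -0.1]
```

View pics/a6.png

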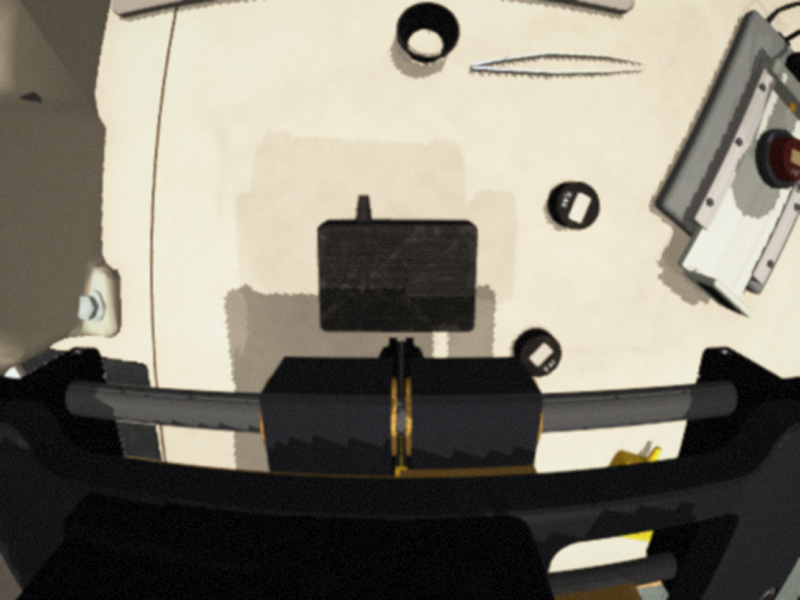

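The switch is square ahead of the tool: far top edge at row 222, free edge at row 330, columns 319–475.

Run:
```python
from h import *
s=np.load('pics/w2s.npz'); g=lambda x,y,z:wpx(x*.64,y*.64,z,s['p'],s['r'])
S=np.array([g(*p,30) for p in[(319,222),(476,222),(474,329),(320,329)]]);d=(S[0]+S[1]-S[2]-S[3])[:2];d/=np.linalg.norm(d)
sp=((S[2]+S[3])/2)[:2]+15*d
print(S.round(1),S.mean(0),np.linalg.norm(np.diff(S,axis=0),axis=1),'spot',sp)
to(*sp,40,21.5)
```

```text
[[534.8 287.7  30. ]
 [566.9 205.7  30. ]
 [509.  182.   30. ]
 [475.8 266.4  30. ]] [521.6154636  235.45657322  30.        ] [88.08292843 62.57867853 90.65801678] spot [506.39347819 229.59496486]
from [505.  223.6 118.7] 21.21 F [-0.7 -0.6  0.4] t 6.75 move [ 3.4 -5.  78.7 -0.3]
```

Request:
{"name": "arm_command", "arguments": {
  "targets": [
    [0, -3, 40, 0, 0],
    [0, -3, 70, 0, 0],
    [0, -3, 80, 0, 0],
    [0, -3, 80, 0, 0]
  ]
}}

```text
t: 7.15
eef_pos: [503.8, 223.9, 37.7]
tcp_rot: [3.142, 0.002, 0.366]
ft_force: [0.4, 0.5, -0.1]
opening: 0.007
grip_force: 0.0
```

Request:
{"name": "arm_command", "arguments": {
  "targets": [
    [0, 0, 2, 0, 0],
    [0, 0, 4, 0, 0],
    [0, 0, 6, 0, 0],
    [0, 0, 8, 0, 0],
    [0, 0, 9, 0, 0]
  ]
}}

```text
t: 7.65
eef_pos: [503.9, 224.9, 29.7]
tcp_rot: [3.141, -0.0, 0.368]
ft_force: [-2.1, -0.9, 4.0]
opening: 0.002
grip_force: 2.0
```

Request:
{"name": "arm_command", "arguments": {
  "targets": [
    [0, 0, 1, 0, 0],
    [0, 0, 2, 0, 0],
    [0, 0, 3, 0, 0],
    [0, 0, 4, 0, 0]
  ]
}}

```text
t: 8.05
eef_pos: [503.5, 224.8, 26.3]
tcp_rot: [3.141, 0.001, 0.368]
ft_force: [-7.1, -3.6, 23.7]
opening: 0.005
grip_force: 12.2
```

The pad bottomed at z 26.3 mm with 24 N, which is its full 4 mm. Now I'll release and withdraw.

Request:
{"name": "arm_command", "arguments": {
  "targets": [
    [0, 0, 0, 0, 0],
    [0, 0, 0, 0, 0],
    [0, 0, -4, 0, 0],
    [0, 0, -10, 0, 0],
    [0, 0, -40, 0, 0]
  ]
}}

```text
t: 8.55
eef_pos: [502.6, 224.5, 63.9]
tcp_rot: [-3.141, 0.005, 0.368]
ft_force: [-0.3, -0.1, 0.5]
opening: 0.005
grip_force: 0.0
```

Request:
{"name": "arm_command", "arguments": {
  "targets": [
    [0, 0, -50, 0, 0],
    [0, 0, -100, 0, 0],
    [0, 0, -130, 0, 0],
    [0, 0, -130, 0, 0],
    [0, 0, -130, 0, 0]
  ]
}}

```text
t: 9.05
eef_pos: [503.7, 224.9, 195.7]
tcp_rot: [3.141, -0.001, 0.368]
ft_force: [0.6, -0.6, -0.7]
opening: 0.002
grip_force: 0.0
```

Run:
```python
from h import *
s=env.state(); print(s['eef_pos'],s['ft_force'],s['t'])
c=snap('scene'); cv2.imwrite('pics/a7.png',cv2.resize(c['frame'][80:330,100:434,::-1],None,fx=2.3,fy=2.3,interpolation=2))
```

```text
[503.69380382 224.9046187  195.74873204] [ 0.63602714 -0.63107383 -0.74219539] 9.05
```

View pics/a7.png

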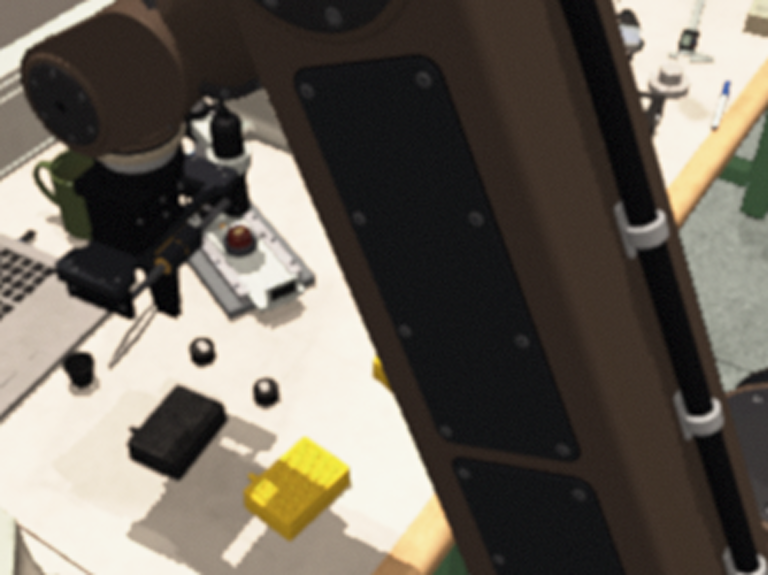

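The scene view shows the switch with its pad up, the loose specimens undisturbed and the arm clear. I'll check numerically that the specimen at crop (240,238) sits on the tube axis.

Run:
```python
from h import *
for z in (35,42,50): print(px2w('scene',100+240/2.3,80+238/2.3,z))
print('tab top centre',px2w('scene',100+272/2.3,80+285/2.3,50))
for p in [(693,18,85),(695,21,42),(586,36,58)]: print((w2px('scene',p)-[100,80])*2.3)
```

```text
[706.55296178  15.60998315  35.        ]
[699.55771983  19.82768705  42.        ]
[691.56315761  24.64792008  50.        ]
tab top centre [598.83504166  45.41212805  50.        ]
[241.11063259 213.0631765 ]
[241.38776373 240.23971205]
[284.68892849 282.00594953]
```

The specimen is at about (697,20), under the tube axis at (693,18), and the tab is still home.

```bash
python3 -c "
from cell import env
print(env.job_done())"
```

```text
the job is handed in; nothing more can be done
None
```

The slide is home against its stop, the microscope's hand switch was pressed fully down once and released, and the arm was clear of everything when I handed the job in at about 9 s; the verdict was not shown.

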